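# Wind a derailleur cage past its click and hold it for the stop screw

## Robot

A 6-joint arm with a two-finger parallel gripper is mounted at the origin on the work surface. World frame = base frame: x ahead of the robot, y to its left, z up, the work surface at z = 0. Lengths are in m, angles in rad, forces in N, time in s.
With the tool pointing down it reaches from about 0.425 to 0.95 m from the base axis. Payload 3.5 kg.
Tool frame: the origin (TCP) lies on the centre line of the jaws, within the pads' length; the fingertips stand 14 mm ahead of it and the grasp point (between the pads) lies 5 mm behind it (tips_ahead is the distance from the TCP to the fingertips, in m); y points along the fingers, z is the direction in which the jaws open and shut, and the axes are right-handed (so a half turn about y gives the same grasp; the last joint's range is limited). The gripper opens to 85 mm and grips with 20 to 120 N. Pads are 22 mm wide; open, the fingers measure 114 mm over their backs; the gripper's body (76 mm by 85 mm) begins 54 mm behind the grasp point. The pads swing forward as they close: fully open they stand 13 mm farther back than shut.
Start: joints at [-1.254, 0.286, 1.577, -0, 1.279, -0.15], TCP at [0.304, -0.603, 0.245] pointing down, gripper open.
Joint ranges: [-2.77, 2.77], [-0.9, 2.22], [0.21, 2.48], [-1.53, 4.67], [0.24, 2.81], [-2.84, 2.84]. Speed limits (rad/s): [2.79, 2.79, 3.14, 3.14, 3.14, 3.14].

## Interface

Orientations are given as a unit quaternion [x, y, z, w].
In Python, from plant import get_state, read_camera, sign_off, tips_ahead gives the robot as it stands.
- The arm moves only by the tool send_rows, never from a script. Its argument "plan" is a list of rows, each a list of 2 entries, a list of its own where there are three numbers: the shift along the tool's x, y, z in units of 12 cm (1.0 is 12 cm), then the turn, a rotation vector about the tool's x, y, z in units of 360 degrees (1.0 is 360 degrees). In form: [[[tx, ty, tz], [rx, ry, rz]], ...]. A call has 1 to 12 rows; each row shifts and turns the commanded pose from where the row before left it, along the tool's axes as they then stand; what a row does not reach is not made up. A row lasts 1/10 s, in which the tool goes at most 50 mm and 8.59 degrees, less where a joint would pass 70% of its speed; a pose out of reach is approached as far as the arm can. A call with a number of a shift or a turn outside -1 to 1 is refused whole. A call with a gripper value outside its range is refused whole. "gripper" is the closure, from 0 (fully open) to 1 (shut), set as the call begins (left out, the last holds). The fingers move at their own pace and stop on an object; "grip_force" is the grip in N (left out, the last holds). Time passes only in rows, so rows that do not move let the fingers close. It gives the time, the measured TCP pose, the force and the opening at its end, in the units of the state.
- get_state(): the state, without advancing time (a new reading comes with each control period).
- read_camera(name): name is "scene" or "top" or "wrist"; returns a dict with "img" (384x512x3 uint8, blue, green, red), "fx", "fy", "cx", "cy" (pixels), "world_from_camera" (4x4, takes a point from camera to world coordinates); the wrist camera has in their place "mount" (4x4, takes a point from camera to tool coordinates, whose origin is the TCP and whose axes are the tool frame's). Camera axes: x right, y down, z forward; pixel columns grow to the right and rows downward; lengths in m; the calibration is good to about 2 mm. A picture is of the moment at which its call begins: read the wrist's pose just before it. There is no depth.
- sign_off(): hands the job in, once; it reports no verdict.
The state is a dict: "time": time; "qpos": joint angles; "dq": joint speeds; "joint_efforts": joint torques, N m; "eef_pos": TCP position; "tcp_rot": TCP orientation; "contact_force": force on the tool from outside, world axes, zero at the start; "wrist_torque": the same for the moment, N m; "opening": opening from 0.0 (shut) to 1.0 (fully open).
Only numpy, scipy, OpenCV 4.12 (cv2) and the standard library are available. Lean on these libraries where they do the work, as an engineer would, in place of code of your own. Each camera call takes 0.05 s, during which the arm holds its last target. There are 200 camera calls.

## Task

The rear derailleur clamped in the bench vise is ready for its stop screw, which I will put in while you hold the cage. Flick its yellow clutch lever fully over to off, then swing the sprung pulley cage round against its spring until it is past the click but short of its end stop, and finish with your fingers still holding it there, steady; if you let go it springs back. Leave the cans, tub, dish, spare pulley and screwdriver where they are.

Things in the scene. Friction and masses are not known exactly. Their poses are not given: they have to be found in the camera images.
- clutch_lever (a joint): Angle of the yellow clutch lever (rad) about its upright axis: 0 = on, 1.4 = fully off (end of travel); off is clockwise seen from above. It needs about 2 N at the tab and stays where it is left. While it is on, the clutch grips the cage from about 0.35 rad, and 25 N or more at its end would be needed to force it to the click.
- lever_pivot (a point): Point on the lever's upright axis, on top of the derailleur's clutch housing, at the height of the middle of the lever's tab (150 mm above the table). The housing's top here is at 134 mm and the arm of the lever, 9 mm wide, lies between 135.5 and 140.5 mm. Fixed to the vise; the z axis is up; its x axis points, in plan, from the work side squarely towards the vise jaws.
- lever_tab (a point): Centre of the upright thumb tab of the yellow clutch lever, 30 mm from lever_pivot. The tab is 10 mm along the lever, 8 mm across it (the way it moves) and 23 mm tall, from 135.5 to 158.5 mm above the table. Its x axis points from the pivot out along the lever.
- cage (a joint): Angle of the pulley cage (rad) about its upright pivot: 0 = sprung home against its rest, 1.4 = end stop; it grows clockwise seen from above. With the clutch off the spring pushes back with about 4 N at cage_end at 0, rising evenly to 9 N at 1.2; a click pawl adds about 1.5 N from 0.5 to 0.65, rides over its tooth at 0.7, eases the push by about 2 N at 0.8 and is clear at 0.9. Released from any angle it springs back to 0.
- cage_pivot (a point): Point on the cage's upright pivot axis at the cage's mid height (91 mm above the table), under the clutch housing, whose underside is at 104 mm. Fixed to the vise.
- cage_end (a point): Centre of the bright green lower pulley at the free end of the cage, 85 mm from cage_pivot, 91 mm above the table. The pulley is a toothed disc of 46 mm diameter (49 mm over the tooth tips) and 6 mm thick, between two flat black cage plates 18 mm wide, 3 mm thick; the whole is 16 mm tall, from 83 to 99 mm above the table, with free space under it, above it and on both sides. Its x axis points from the pivot out along the cage.
- vise: Small blue bench vise with red soft jaws holding the derailleur by a steel stub, outer face up. Fixed to the table. Origin under its middle on the table; jaws 84 mm along x and 102 mm tall at most, vise about 250 mm along y with its handle. The derailleur (body to 137 mm high) stands out from the jaws to -x; cage_pivot is at x = -105 mm, y = 0, the cage points on towards -x and turns from the -y side to the +y side as it is wound.
- can_pink: Pink spray can, 53 mm diameter, 190 mm tall; origin under its base. Leave alone.
- can_green: Green spray can, 53 mm diameter, 180 mm tall; origin under its base. Leave alone.
- can_black: Black spray can, 53 mm diameter, 200 mm tall; origin under its base. Leave alone.
- grease_tub: White tub with a red lid, 69 mm diameter, 59 mm tall; origin under its base. Leave alone.
- dish: Steel parts dish with a few screws, 104 mm diameter, 20 mm tall, beside the vise; origin under its base. Leave alone.
- spare_pulley: Black toothed pulley lying flat, 49 mm diameter, 9 mm tall; origin under its base. Leave alone.
- screwdriver: Screwdriver with a blue handle lying on the table; origin under its middle. Leave alone.

How it is judged:
On the way, in this order (a step that is already met when the one before it is completed fails the run):
1. the clutch lever is flicked fully over to off (value of joint clutch_lever above 1.15 rad), for 0.2 s.
2. the cage is wound past its click (value of joint cage above 0.92 rad), for 0.2 s.
At the end, for the whole second after the job is handed in: The clutch lever is off (at least 1.1 of its 1.4 rad), the cage stands still past its click and short of its end stop (0.92 to 1.33 rad), and the fingers hold it there against its spring (at least 2 N of contact on the cage) (value of joint clutch_lever above 1.1 rad and value of joint cage between 0.92 and 1.33 rad and velocity of joint cage between -0.1 and 0.1 rad/s and contact force between the fingers and cage above 2 N); the arm keeps its last pose, push and grip.
It fails at once if a can, the tub, the dish, the spare pulley or the screwdriver is moved by more than 30 mm (distance of any of can_pink, can_green, can_black, grease_tub, dish, spare_pulley, screwdriver from where it was at the start of the episode above 0.03 m).
It also fails if it takes over 45 s, if anything falls off the work surface, if the arm or the gripper's body presses on something with over 40 N, if the wrist force passes 120 N, or if a joint passes its speed limit or range.

## Working session

There is one attempt and no reset: what is moved stays moved. The work goes in short steps, Python scripts to look and compute and a tool call to move; the robot and the scene stay as the last step left them, time stands still between calls to the robot, and variables do not carry over. Pictures are saved under pics/ and viewed, about 8 in all and at most 12, crops included, and the job is handed in when it is done.

Besides the shell and the picture viewer there is one more tool, called as name(argument=value, ...), one argument or row to a line, values as JSON. send_rows: Moves the arm, as the interface text tells. Its arguments: {"type":"object","properties":{"plan":{"type":"array"},"gripper":{"type":"number"},"grip_force":{"type":"number"}},"required":["plan"]}

```bash
mkdir -p pics; ls; python3 - <<'E'
from plant import *
import cv2,numpy as np
print(get_state())
for n in("scene","top"):
    c=read_camera(n);cv2.imwrite(f"pics/{n}0.png",c["img"]);np.save(f"pics/{n}0.npy",c,allow_pickle=True)
    print(n,c["fx"],c["cx"],c["cy"],c["world_from_camera"].round(3).tolist() if hasattr(c["world_from_camera"],'round') else c["world_from_camera"])
E
```

```text
pics
{'time': 0.0, 'qpos': array([-1.25397692e+00,  2.87204376e-01,  1.57816661e+00, -2.06202851e-05,
        1.27860353e+00, -1.49997401e-01]), 'dq': array([0.00184761, 0.00089515, 0.00077746, 0.0002781 , 0.00082762,
       0.00066089]), 'joint_efforts': array([-2.04547550e-04, -4.05981946e+01, -2.92625839e+01, -8.07615675e-05,
        5.89056493e-03,  1.01875681e-06]), 'eef_pos': array([ 0.30360902, -0.60216943,  0.24392696]), 'tcp_rot': array([-0.1636292 ,  0.68877029, -0.68709308,  0.16347497]), 'contact_force': array([ 0.17493459, -0.50114074, -0.14583413]), 'wrist_torque': array([ 0.05259755, -0.01297259,  0.01670048]), 'opening': 0.9980496565482353}
scene 382.97572295670244 261.3262654331016 194.07928714693827 [[0.04, 0.643, -0.765, 1.318], [0.999, -0.016, 0.039, -0.039], [0.013, -0.766, -0.643, 0.772], [0.0, 0.0, 0.0, 1.0]]
top 424.6556308536281 253.61417367765455 190.94933914381312 [[-0.008, -0.995, 0.096, 0.457], [-1.0, 0.006, -0.022, 0.028], [0.021, -0.096, -0.995, 1.265], [0.0, 0.0, 0.0, 1.0]]
```

View pics/top0.png

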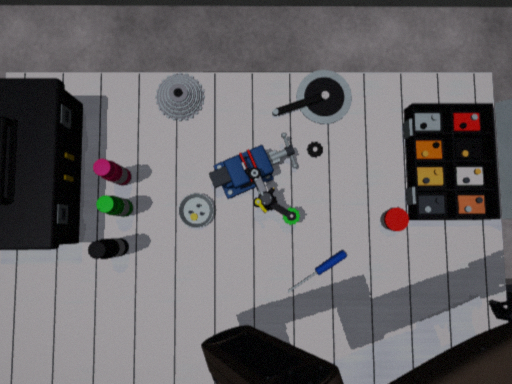

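View pics/scene0.png

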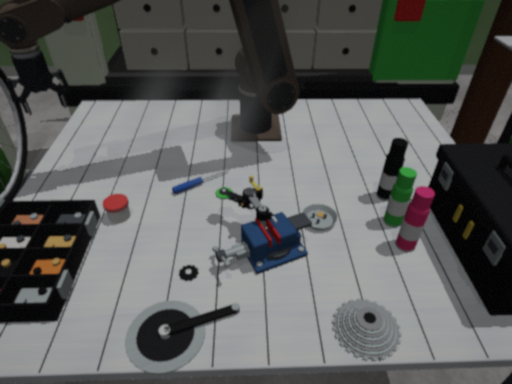

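The top view shows the green pulley at about (291,216), the yellow lever at about (262,203) and the vise at about (248,170). The screwdriver is at (320,268) and the dish at (197,210). Next I'll measure these.

```bash
cat > h.py <<'E'
import numpy as np,cv2
def ray(c,u,v,z,T=None):
    T=np.array(c["world_from_camera"]) if T is None else T
    d=T[:3,:3]@np.array([(u-c["cx"])/c["fx"],(v-c["cy"])/c["fy"],1]);o=T[:3,3]
    return o+d*(z-o[2])/d[2]
def mask(img,lo,hi,roi=None):
    m=cv2.inRange(cv2.cvtColor(img,cv2.COLOR_BGR2HSV),lo,hi)
    if roi:
        k=np.zeros_like(m);x0,y0,x1,y1=roi;k[y0:y1,x0:x1]=1;m=m*k
    return m
E
python3 - <<'E'
from h import *
for n,roi in(("top",(240,180,310,230)),("scene",(205,170,280,240))):
    c=np.load(f"pics/{n}0.npy",allow_pickle=True).item();im=c["img"]
    for nm,lo,hi,z in(("green",(50,120,60),(75,255,255),.093),("yellow",(22,120,80),(34,255,255),.150)):
        m=mask(im,lo,hi,roi);v,u=np.nonzero(m)
        print(n,nm,len(u),u.mean(),v.mean(),u.min(),u.max(),v.min(),v.max(),ray(c,u.mean(),v.mean(),z).round(4))
    if n=="top":
        for nm,u,v,z in(("visejaws",248,162,.1),("pivotscrew",268,192,.137),("tub",396,219,.06),("sd",345,254,.02),("sdtip",292,290,0.01),("dish",197,210,.02),("spare",315,149,.009),("canblack",97,250,.2)): print(nm,ray(c,u,v,z).round(3))
        cv2.imwrite("pics/topc.png",cv2.resize(im[130:240,200:320],None,fx=5,fy=5,interpolation=cv2.INTER_CUBIC))
E
```

```text
top green 137 291.88321167883214 216.1094890510949 283 299 207 224 [ 0.5001 -0.1035  0.093 ]
top yellow 63 260.3015873015873 204.36507936507937 255 273 188 212 [ 0.5295 -0.0144  0.15  ]
visejaws [0.651 0.017 0.1  ]
pivotscrew [ 0.563 -0.036  0.137]
tub [ 0.491 -0.405  0.06 ]
sd [ 0.391 -0.265  0.02 ]
sdtip [ 0.288 -0.11   0.01 ]
dish [0.523 0.166 0.02 ]
spare [ 0.704 -0.186  0.009]
canblack [0.416 0.392 0.2  ]
scene green 58 222.24137931034483 194.1206896551724 217 230 189 197 [ 0.5082 -0.1055  0.093 ]
scene yellow 33 254.5151515151515 184.72727272727272 250 260 177 190 [ 0.5403 -0.0177  0.15  ]
```

View pics/topc.png

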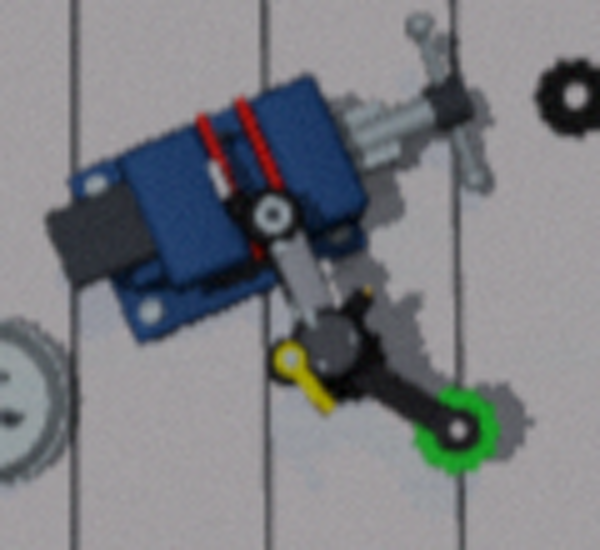

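```bash
cat >> h.py <<'E'
from scipy.spatial.transform import Rotation as R
def Rt(push,sign=1):  # tool x = sign*push dir (plan), y down
    x=np.array([*push,0.])*sign/np.linalg.norm(push);y=np.array([0,0,-1.]);return np.c_[x,y,np.cross(x,y)]
def rel(s,p,Rm): # shift in tool units, turn in rev
    R0=R.from_quat(s["tcp_rot"]).as_matrix()
    return (R0.T@(np.array(p)-s["eef_pos"])/.12).round(4),(R.from_matrix(R0.T@Rm).as_rotvec()/2/np.pi).round(4)
def cw(v,a):
    c,s=np.cos(-a),np.sin(-a);return np.array([c*v[0]-s*v[1],s*v[0]+c*v[1]])
E
python3 - <<'E'
from h import *
from plant import *
c=np.load("pics/top0.npy",allow_pickle=True).item();f=lambda u,v,z:ray(c,200+u/5,130+v/5,z)
lp=f(290,358,.141);tab=f(327,405,.1585);cp=f(332,340,.137);ce=f(457,430,.099)
for n,v in zip(("lp","tab","cp","ce"),(lp,tab,cp,ce)):print(n,v.round(4))
print(np.linalg.norm((tab-lp)[:2]),np.linalg.norm((ce-cp)[:2]))
ang=lambda v:np.degrees(np.arctan2(v[1],v[0]))
print("lever,cage az",ang(tab-lp),ang(ce-cp))
j=f(200,120,.1)-f(260,260,.1);print("jaw az",ang(j))
s=get_state();R0=R.from_quat(s["tcp_rot"]).as_matrix();print(R0.round(2))
t=cw((tab-lp)[:2],np.pi/2)
for sg in(1,-1):print(sg,rel(s,[.45,-.04,.33],Rt(t,sg)))
w=read_camera("wrist");print(np.array(w["mount"]).round(3),w["fx"])
E
```

```text
lp [ 0.5375 -0.0087  0.141 ]
tab [ 0.5115 -0.0272  0.1585]
cp [ 0.5472 -0.0313  0.137 ]
ce [ 0.5002 -0.1015  0.099 ]
0.03187888945268863 0.08452800062014744
lever,cage az -144.46371378621694 -123.80849418231442
jaw az 22.651809855719414
[[-0.89 -0.    0.45]
 [-0.45  0.   -0.89]
 [-0.   -1.   -0.  ]]
1 (array([-3.198 , -0.7074, -3.6368]), array([3.000e-04, 2.256e-01, 2.000e-04]))
-1 (array([-3.198 , -0.7074, -3.6368]), array([ 2.000e-04, -2.744e-01, -3.000e-04]))
[[ 0.001  0.959  0.283 -0.071]
 [-0.    -0.283  0.959 -0.128]
 [ 1.    -0.001  0.     0.   ]
 [ 0.     0.     0.     1.   ]] 336.13839479180547
```

send_rows(
  plan=[
    [[-0.2,-0.05,-0.24],[0,0,0]],
    [[-0.2,-0.05,-0.24],[0,0,0]],
    [[-0.2,-0.05,-0.24],[0,0,0]],
    [[-0.2,-0.05,-0.24],[0,0,0]],
    [[-0.2,-0.05,-0.24],[0,0,0]],
    [[-0.2,-0.05,-0.24],[0,0,0]],
    [[-0.2,-0.05,-0.24],[0,0,0]],
    [[-0.2,-0.05,-0.24],[0,0,0]],
    [[-0.2,-0.05,-0.24],[0,0,0]],
    [[-0.2,-0.05,-0.24],[0,0,0]],
    [[-0.2,-0.05,-0.24],[0,0,0]],
    [[-0.2,-0.05,-0.24],[0,0,0]],
  ],
  gripper=1,
)

```text
time: 1.35
eef_pos: [0.4053, -0.1629, 0.3174]
tcp_rot: [-0.163, 0.688, -0.688, 0.163]
contact_force: [0.8, -0.4, -0.2]
opening: -0.004
```

send_rows(
  plan=[
    [[0,0,0],[0,-0.0229,0]],
    [[0,0,0],[0,-0.0229,0]],
    [[0,0,0],[0,-0.0229,0]],
    [[0,0,0],[0,-0.0229,0]],
    [[0,0,0],[0,-0.0229,0]],
    [[0,0,0],[0,-0.0229,0]],
    [[0,0,0],[0,-0.0229,0]],
    [[0,0,0],[0,-0.0229,0]],
    [[0,0,0],[0,-0.0229,0]],
    [[0,0,0],[0,-0.0229,0]],
    [[0,0,0],[0,-0.0229,0]],
    [[0,0,0],[0,-0.0229,0]],
  ],
)

```text
time: 2.55
eef_pos: [0.4052, -0.1644, 0.317]
tcp_rot: [-0.63, 0.321, -0.321, 0.63]
contact_force: [0.8, 0.5, -0.1]
opening: 0.004
```

```bash
python3 - <<'E'
from h import *
from plant import *
lp=np.array([.5375,-.0087]);tab=np.array([.5115,-.0272])
u=(tab-lp)/np.linalg.norm(tab-lp);t=cw(u,np.pi/2)
p=lp+30*u*1e-3-t*.040
s=get_state();print(s["eef_pos"],s["qpos"].round(2),s["opening"],tips_ahead() if callable(tips_ahead) else tips_ahead,p)
print(rel(s,[*p,.25],Rt(t,-1)))
E
```

```text
[ 0.40524334 -0.16438615  0.31697497] [-0.62 -0.31  2.04 -0.    1.42 -1.25] 0.0038211945919951547 0.014 [ 0.53624648 -0.05868428]
(array([-0.0703,  0.5579,  1.4011]), array([ 0.    ,  0.0016, -0.0001]))
```

send_rows(
  plan=[
    [[-0.0175,0.14,0.35],[0,0,0]],
    [[-0.0175,0.14,0.35],[0,0,0]],
    [[-0.0175,0.14,0.35],[0,0,0]],
    [[-0.0175,0.14,0.35],[0,0.0016,0]],
    [[0,0,0],[0,0,0]],
    [[0,0,0],[0,0,0]],
  ],
)

```text
time: 3.15
eef_pos: [0.5368, -0.059, 0.2488]
tcp_rot: [0.628, -0.326, 0.324, -0.627]
contact_force: [-0.1, 0.7, 0.4]
opening: 0.001
```

```bash
cat >> h.py <<'E'
def wristT(s,w):
    T=np.eye(4);T[:3,:3]=R.from_quat(s["tcp_rot"]).as_matrix();T[:3,3]=s["eef_pos"];return T@np.array(w["mount"])
E
python3 - <<'E'
from h import *
from plant import *
s=get_state();w=read_camera("wrist");w["T"]=wristT(s,w);np.save("pics/w1.npy",w,allow_pickle=True);cv2.imwrite("pics/w1.png",w["img"]);print(s["eef_pos"])
E
```

```text
[ 0.53679853 -0.05900972  0.24883   ]
```

View pics/w1.png

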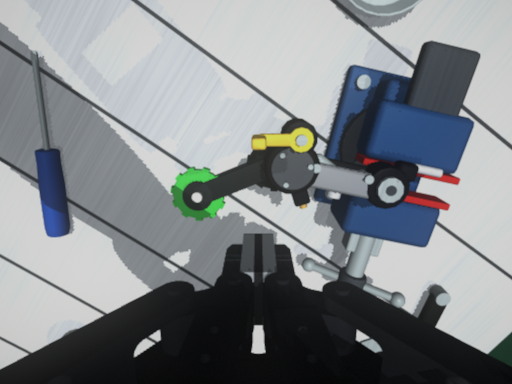

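The wrist view shows the lever pivot at (302,140), the tab top at (258,142), the pulley hub at (197,197) and the housing centre at (291,170). The closed fingers are at (258,260).

```bash
python3 - <<'E'
from h import *
from plant import *
w=np.load("pics/w1.npy",allow_pickle=True).item();T=w["T"]
f=lambda u,v,z:ray(w,u,v,z,T)
m=mask(w["img"],(50,120,60),(75,255,255));v,u=np.nonzero(m);(gx,gy),r=cv2.minEnclosingCircle(np.c_[u,v].astype(np.float32));print("green",gx,gy,r,f(gx,gy,.092).round(4))
m=mask(w["img"],(22,120,80),(34,255,255));v,u=np.nonzero(m);k=(v<160)&(v>115);print("yellow",u[k].min(),u[k].max(),v[k].min(),v[k].max())
lp=f(302,140,.143);tb=f(259,142,.1585);cp=f(291,170,.137);ce=f(197,197,.099)
print(lp,tb,cp,ce)
ang=lambda v:np.degrees(np.arctan2(v[1],v[0]))
print(np.linalg.norm((tb-lp)[:2]),ang(tb-lp),np.linalg.norm((ce-cp)[:2]),ang(ce-cp))
E
```

```text
green 198.26608276367188 193.37059020996094 27.36905288696289 [ 0.5009 -0.1028  0.092 ]
yellow 252 313 127 152
[ 0.5381212  -0.01013614  0.143     ] [ 0.51313297 -0.02669087  0.1585    ] [ 0.54593685 -0.03249301  0.137     ] [ 0.50163781 -0.1037757   0.099     ]
0.02997450618052192 -146.4754817574629 0.08392631566253615 -121.85912635678751
```

```bash
python3 - <<'E'
from h import *
from plant import *
lp=np.array([.538,-.010]);a=np.radians(-146.3);u=np.array([np.cos(a),np.sin(a)]);t=cw(u,np.pi/2)
s=get_state()
for d in(.035,.015):print(rel(s,[*(lp+.030*u-t*d),.161],Rt(t,-1)))
E
```

```text
(array([-0.0474,  0.741 , -0.0099]), array([ 0.0001,  0.004 , -0.0001]))
(array([-0.214 ,  0.741 , -0.0058]), array([ 0.0001,  0.004 , -0.0001]))
```

Descend next, then approach the tab.

send_rows(
  plan=[
    [[-0.012,0.2,-0.002],[0,0.001,0]],
    [[-0.012,0.2,-0.002],[0,0.001,0]],
    [[-0.012,0.2,-0.002],[0,0.001,0]],
    [[-0.012,0.1,-0.002],[0,0.001,0]],
    [[0,0.041,0],[0,0,0]],
    [[0,0,0],[0,0,0]],
    [[-0.06,0,0],[0,0,0]],
    [[-0.06,0,0],[0,0,0]],
    [[-0.04,0,0],[0,0,0]],
    [[0,0,0],[0,0,0]],
  ],
)

```text
time: 4.2
eef_pos: [0.5223, -0.0389, 0.1619]
tcp_rot: [-0.623, 0.333, -0.334, 0.624]
contact_force: [0.6, -0.9, 0.6]
opening: 0.002
```

send_rows(
  plan=[
    [[-0.035,0,-0.0146],[0,0.02165,0]],
    [[-0.035,0,-0.0146],[0,0.02165,0]],
    [[-0.035,0,-0.0146],[0,0.02165,0]],
    [[0,0,0],[0,0,0]],
  ],
)

```text
time: 4.6
eef_pos: [0.5122, -0.0305, 0.1617]
tcp_rot: [-0.543, 0.453, -0.453, 0.543]
contact_force: [0.0, 0.0, 0.6]
opening: -0.0
```

```bash
python3 - <<'E'
from h import *
from plant import *
s=get_state();w=read_camera("wrist");w["T"]=wristT(s,w);np.save("pics/w2.npy",w,allow_pickle=True);cv2.imwrite("pics/w2.png",w["img"]);print(s["eef_pos"],s["contact_force"],s["time"])
E
```

```text
[ 0.5122403  -0.0304693   0.16166289] [0.00131364 0.02646573 0.60563165] 4.6
```

View pics/w2.png

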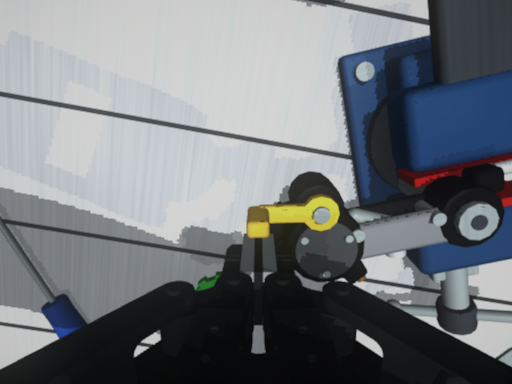

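The fingers sit right behind the yellow tab at (258,225), and the lever is turning with them. I'll continue the arc to its end.

send_rows(
  plan=[
    [[-0.035,0,-0.0146],[0,0.02165,0]],
    [[-0.035,0,-0.0146],[0,0.02165,0]],
    [[-0.035,0,-0.0146],[0,0.02165,0]],
    [[-0.035,0,-0.0146],[0,0.02165,0]],
    [[-0.035,0,-0.0146],[0,0.02165,0]],
    [[-0.035,0,-0.0146],[0,0.02165,0]],
    [[-0.035,0,-0.0146],[0,0.02165,0]],
    [[0,0,0],[0,0,0]],
    [[0,0,0],[0,0,0]],
    [[0,0,0],[0,0,0]],
  ],
)

```text
time: 5.65
eef_pos: [0.5053, -0.0024, 0.1611]
tcp_rot: [0.279, -0.65, 0.652, -0.273]
contact_force: [-7.4, -7.5, 4.0]
opening: 0.003
```

```bash
python3 - <<'E'
from h import *
from plant import *
s=get_state();w=read_camera("wrist");T=wristT(s,w);cv2.imwrite("pics/w3.png",w["img"]);print(s["eef_pos"],s["contact_force"],s["time"])
m=mask(w["img"],(22,120,80),(34,255,255));n,l,st,ce=cv2.connectedComponentsWithStats(m);i=1+np.argmax(st[1:,4]);v,u=np.nonzero(l==i)
p=np.array([ray(w,a,b,.145,T)[:2] for a,b in zip(u,v)])-[.538,-.010];far=p[np.linalg.norm(p,axis=1)>.015].mean(0)
a=np.degrees(np.arctan2(far[1],far[0]));print("lever az",a,"cw from start rad",np.radians((-146.3-a)%360))
E
```

```text
[ 0.50525333 -0.00237259  0.16112646] [-7.42626883 -7.47832816  3.96276832] 5.65
lever az 142.89640084917747 cw from start rad 1.2357559274441137
```

View pics/w3.png

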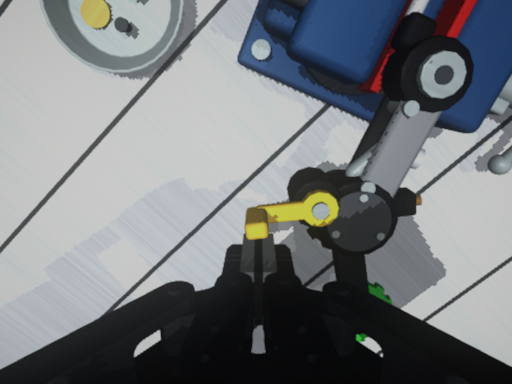

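The 10.5 N opposing the push, where free travel needs 2 N, says the lever is on its end stop. The picture agrees at about 1.24 rad, by a rough mask. I'll back off, rise, and turn for the cage.

send_rows(
  plan=[
    [[0.08,0,0],[0,0,0]],
    [[0.12,-0.1,0],[0,0,0]],
    [[0.1,-0.25,0],[0,0,0]],
    [[0,-0.3,0],[0,0,0]],
    [[0,0,0],[0,-0.0238,0]],
    [[0,0,0],[0,-0.0238,0]],
    [[0,0,0],[0,-0.0238,0]],
    [[0,0,0],[0,-0.0238,0]],
    [[0,0,0],[0,-0.0238,0]],
    [[0,0,0],[0,-0.0238,0]],
    [[0,0,0],[0,-0.0238,0]],
    [[0,0,0],[0,-0.0238,0]],
  ],
)

```text
time: 6.9
eef_pos: [0.4819, -0.0259, 0.2391]
tcp_rot: [-0.595, 0.381, -0.381, 0.596]
contact_force: [0.9, -1.3, -0.1]
opening: -0.003
```

send_rows(
  plan=[
    [[0,0,0],[0,-0.0238,0]],
    [[0,0,0],[0,-0.0238,0]],
    [[0,0,0],[0,-0.0238,0]],
    [[0,0,0],[0,-0.0238,0]],
    [[0,0,0],[0,0,0]],
  ],
)

```text
time: 7.4
eef_pos: [0.4819, -0.026, 0.2391]
tcp_rot: [-0.68, 0.191, -0.191, 0.681]
contact_force: [-0.8, 0.9, 0.5]
opening: -0.001
```

```bash
python3 - <<'E'
from h import *
from plant import *
ce=np.array([.501,-.103]);a=np.radians(-122.3);u=np.array([np.cos(a),np.sin(a)]);t=cw(u,np.pi/2)
s=get_state();print(s["eef_pos"],s["qpos"].round(2),s["contact_force"])
print(rel(s,[*(ce-t*.055),.094],Rt(t,-1)))
w=read_camera("wrist");T=wristT(s,w);cv2.imwrite("pics/w4.png",w["img"])
m=mask(w["img"],(22,120,80),(34,255,255));n,l,st,_=cv2.connectedComponentsWithStats(m);i=1+np.argmax(st[1:,4]);v,u=np.nonzero(l==i)
p=np.array([ray(w,a,b,.15,T)[:2] for a,b in zip(u,v)])-[.538,-.010];far=p[np.linalg.norm(p,axis=1)>.018].mean(0)
print(st[i],far,np.degrees(np.arctan2(far[1],far[0])))
E
```

```text
[ 0.48188963 -0.02595014  0.23907168] [-0.26 -0.14  2.04  0.    1.24 -1.29] [-0.78514672  0.9038724   0.4505684 ]
(array([ 0.9288,  1.2084, -0.4736]), array([-0.0001,  0.0026, -0.    ]))
[305 203  30  56 785] [-0.02235859  0.01530049] 145.6152774448636
```

View pics/w4.png

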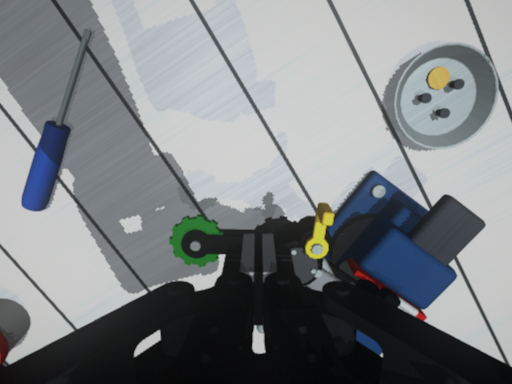

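The lever now points up the image, with its pivot at (317,248) and tab top at (326,213). The cage is still home, hub at (195,246). I'll check the lever angle with the same method as its start angle.

```bash
python3 - <<'E'
from h import *
from plant import *
s=get_state();w=read_camera("wrist");T=wristT(s,w)
a=ray(w,317,248,.143,T);b=ray(w,326,213,.1585,T);d=b-a;az=np.degrees(np.arctan2(d[1],d[0]));print(a,b,np.linalg.norm(d[:2]),az,np.radians((-146.3-az)%360))
print(ray(w,195,246,.099,T))
E
```

```text
[ 0.53672785 -0.01016654  0.143     ] [0.50942285 0.00864168 0.1585    ] 0.03315587293196118 145.4401613766038 1.1913589308582564
[ 0.50187594 -0.1043828   0.099     ]
```

send_rows(
  plan=[
    [[0.31,0,-0.158],[0,0,0]],
    [[0.31,0,-0.158],[0,0,0]],
    [[0.309,0,-0.158],[0,0.0026,0]],
    [[0,0,0],[0,0,0]],
    [[0,0.3,0],[0,0,0]],
    [[0,0.3,0],[0,0,0]],
    [[0,0.3,0],[0,0,0]],
    [[0,0.2,0],[0,0,0]],
    [[0,0.108,0],[0,0,0]],
    [[0,0,0],[0,0,0]],
  ],
)

```text
time: 8.5
eef_pos: [0.5459, -0.1317, 0.0923]
tcp_rot: [-0.679, 0.199, -0.196, 0.679]
contact_force: [0.9, 0.0, 0.3]
opening: 0.002
```

```bash
python3 - <<'E'
from h import *
from plant import *
s=get_state();w=read_camera("wrist");w["T"]=wristT(s,w);cv2.imwrite("pics/w5.png",w["img"]);np.save("pics/w5.npy",w,allow_pickle=True)
a=cv2.imread("pics/w1.png")[105:175,240:330];b=cv2.imread("pics/w4.png")[195:265,280:370]
cv2.imwrite("pics/cmp.png",cv2.vconcat([cv2.hconcat([cv2.resize(x,(400,311),interpolation=cv2.INTER_CUBIC) for x in(a,b)]),cv2.resize(w["img"][:290,130:512],(800,607-318),interpolation=cv2.INTER_AREA)]))
E
```

```text
(no output)
```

View pics/cmp.png

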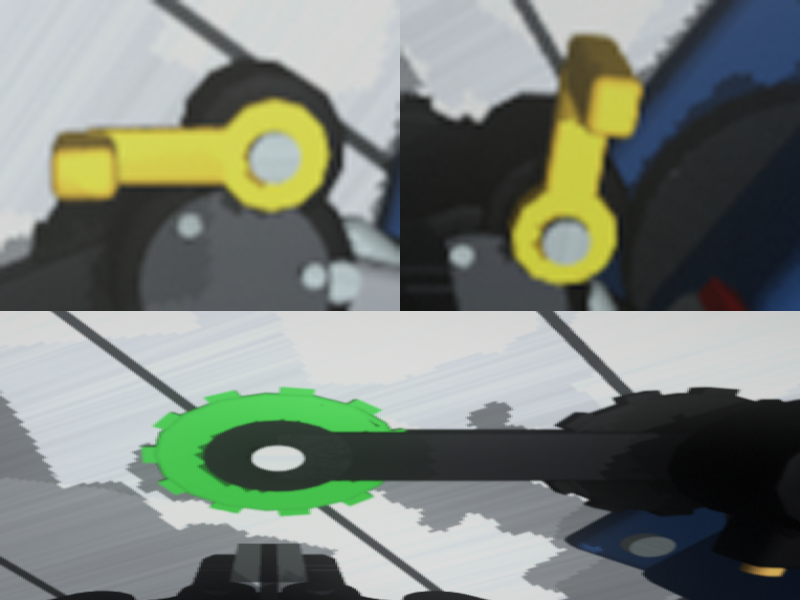

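```bash
python3 - <<'E'
from h import *
w1=np.load("pics/w1.npy",allow_pickle=True).item()
q=R.from_quat([-0.68,0.191,-0.191,0.681]).as_matrix()
T4=np.eye(4);T4[:3,:3]=q;T4[:3,3]=[.48188963,-.02595014,.23907168];T4=T4@np.array(w1["mount"])
az=[]
for T,p,t in((w1["T"],(301.4,140.3),(259.1,143.7)),(T4,(317.1,249),(328.4,218.6))):
    a=ray(w1,*p,.1415,T);b=ray(w1,*t,.1585,T);d=(b-a)[:2];az.append(np.degrees(np.arctan2(d[1],d[0])));print(a,b,np.linalg.norm(d),az[-1])
print(np.radians((az[0]-az[1])%360))
E
```

```text
[ 0.53818245 -0.01060428  0.1415    ] [ 0.51382563 -0.02756019  0.1585    ] 0.029677557900660553 -145.15642696578294
[ 0.53857499 -0.01061517  0.1415    ] [0.51400434 0.00803095 0.1585    ] 0.030844683338670346 142.80594925325175
1.257293720290811
```

The corrected clicks put the lever at about 1.26 rad, above the 1.15 needed, which fits the stop force. The fingers are lined up behind the pulley, so I'll close in and start the arc. A check of the force at about 0.5 rad should show whether the clutch is off.

send_rows(
  plan=[
    [[-0.06,0,0],[0,0,0]],
    [[-0.06,0,0],[0,0,0]],
    [[-0.047,0,0],[0,0,0]],
    [[-0.0503,0,-0.0187],[0,0.01114,0]],
    [[-0.0503,0,-0.0187],[0,0.01114,0]],
    [[-0.0503,0,-0.0187],[0,0.01114,0]],
    [[-0.0503,0,-0.0187],[0,0.01114,0]],
    [[-0.0503,0,-0.0187],[0,0.01114,0]],
    [[-0.0503,0,-0.0187],[0,0.01114,0]],
    [[-0.0503,0,-0.0187],[0,0.01114,0]],
    [[0,0,0],[0,0,0]],
  ],
)

```text
time: 9.65
eef_pos: [0.4912, -0.1047, 0.0958]
tcp_rot: [-0.611, 0.353, -0.359, 0.611]
contact_force: [6.0, -3.3, -3.0]
opening: -0.001
```

```bash
cat > chk.py <<'E'
from h import *
from plant import *
s=get_state();w=read_camera("wrist");T=wristT(s,w);cv2.imwrite("pics/w6_%.1f.png"%s["time"],w["img"])
m=mask(w["img"],(50,120,60),(75,255,255));v,u=np.nonzero(m);(gx,gy),r=cv2.minEnclosingCircle(np.c_[u,v].astype(np.float32))
p=ray(w,gx,gy,.092,T);d=p[:2]-[.546,-.0325];az=np.degrees(np.arctan2(d[1],d[0]))
f=s["contact_force"];Rm=R.from_quat(s["tcp_rot"]).as_matrix()
print(s["time"],s["eef_pos"].round(4),"F tool",(Rm.T@f).round(1),"green",gx,gy,r,p.round(4),np.linalg.norm(d),"vision angle",np.radians((-122.3-az)%360))
# geometric: tool z=-u
z=-Rm[:2,2];e=s["eef_pos"][:2]-[.546,-.0325];print("tool angle",np.radians((-122.3-np.degrees(np.arctan2(z[1],z[0])))%360),"u,t comps",e@z,e@cw(z,np.pi/2))
print("geom angle",np.radians((-122.3-np.degrees(np.arctan2(e[1],e[0])))%360)+np.arctan2(.035,.085))
E
python3 chk.py
```

```text
9.65 [ 0.4912 -0.1047  0.0958] F tool [5.8 3.1 3.6] green 259.91033935546875 185.29994201660156 60.26383590698242 [ 0.4738 -0.0746  0.092 ] 0.08361296523600376 vision angle 0.4795358360387743
tool angle 0.49197954694805585 u,t comps 0.08320707177029116 -0.0358302210521967
geom angle 0.4759695375434551
```

The force is only 6–7 N at about 0.48 rad, so the clutch is off. I'll continue to about 1.1 rad with a small correction downwards.

send_rows(
  plan=[
    [[-0.0503,0.008,-0.0187],[0,0.01114,0]],
    [[-0.0503,0.008,-0.0187],[0,0.01114,0]],
    [[-0.0503,0.004,-0.0187],[0,0.01114,0]],
    [[-0.0503,0,-0.0187],[0,0.01114,0]],
    [[-0.0503,0,-0.0187],[0,0.01114,0]],
    [[-0.0503,0,-0.0187],[0,0.01114,0]],
    [[-0.0503,0,-0.0187],[0,0.01114,0]],
    [[-0.0503,0,-0.0187],[0,0.01114,0]],
    [[-0.0503,0,-0.0187],[0,0.01114,0]],
    [[0,0,0],[0,0,0]],
    [[0,0,0],[0,0,0]],
    [[0,0,0],[0,0,0]],
  ],
)

```text
time: 10.9
eef_pos: [0.4593, -0.0592, 0.0945]
tcp_rot: [0.472, -0.524, 0.53, -0.471]
contact_force: [-1.2, -8.6, 6.1]
opening: -0.002
```

```bash
python3 chk.py; cp pics/w6_1*.png pics/fin.png; ls pics
```

```text
10.9 [ 0.4593 -0.0592  0.0945] F tool [ 8.7 -6.1 -0.2] green 257.59661865234375 186.38795471191406 60.916595458984375 [ 0.462  -0.0252  0.092 ] 0.08429434373052815 vision angle 1.0936284315670668
tool angle 1.1182972488504639 u,t comps 0.08324551528913508 -0.036143207220566756
geom angle 1.0992872096718702
cmp.png
fin.png
scene0.npy
scene0.png
top0.npy
top0.png
topc.png
w1.npy
w1.png
w2.npy
w2.png
w3.png
w4.png
w5.npy
w5.png
w6_10.9.png
w6_9.7.png
```

View pics/fin.png

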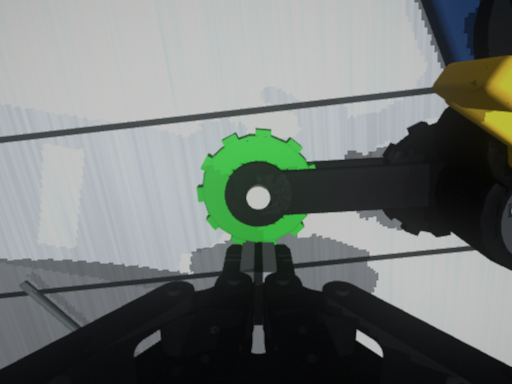

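The fingers press on the pulley at (258,243), the cage is at about 1.1 rad, and the lever is clear at upper right. I'll hold briefly to check it is steady, then hand in.

send_rows(
  plan=[
    [[0,0,0],[0,0,0]],
    [[0,0,0],[0,0,0]],
    [[0,0,0],[0,0,0]],
    [[0,0,0],[0,0,0]],
    [[0,0,0],[0,0,0]],
  ],
)

```text
time: 11.45
eef_pos: [0.4593, -0.0593, 0.0945]
tcp_rot: [0.472, -0.524, 0.53, -0.471]
contact_force: [-1.7, -7.8, 5.7]
opening: 0.001
```

```bash
python3 chk.py; python3 -c "
from plant import *
print(sign_off())"
```

```text
11.45 [ 0.4593 -0.0593  0.0945] F tool [ 8.  -5.6 -0.8] green 257.5394287109375 186.6021270751953 60.81664276123047 [ 0.462  -0.0254  0.092 ] 0.08428523042647702 vision angle 1.0917221802617905
tool angle 1.118477747019207 u,t comps 0.08320871175737178 -0.03622907208969141
geom angle 1.0984383407304599
the job is handed in; nothing more can be done
None
```

I flicked the clutch lever to off, wound the cage past its click, and handed the job in at about 11.5 s with the closed fingers still holding the cage.

- **Cage:** it stands at about 1.09 rad in the camera and 1.10 rad from the tool pose, inside the 0.92–1.33 window. The fingers push on it with about 8 N. It did not visibly move between the last two checks, 0.55 s apart.
- **Clutch:** the cage wound past 0.35 rad at only 6–9 N, where the clutch would have needed 25 N if it were still on.
- **Lever angle (checks disagreed):** the lever pressed back with about 10 N, as if on its end stop. However, the pictures and contact geometry put it at 1.19 to 1.29 rad (best estimate 1.26), not 1.4. All of these are above the 1.15 limit, though the lowest was a poorer reading, and I did not measure the lever again after moving to the cage.
- **Unexplained force:** there was also a vertical force of about 6 N on the tool at the end, probably friction on the pulley teeth. I did not look into it.
- **Other items:** I made no move near the cans, tub, dish, spare pulley or screwdriver, but I did not re-measure their positions.

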